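# Set the stock tags

## Task

Set the stock tags so that only the full bins show green: a bin with two blue caps is full and its tag, straight in front of it, must lean right with the green face up, while a bin with a single cap must have its tag leaning left with the red face up. Some tags may already be right. Push the tags over gently with the fingertips, pinching none of them, pick nothing up, and leave the caps and everything else on the bench where they are.

Things in the scene. Friction and masses are not known exactly. Their poses are not given: they have to be found in the camera images.
- board: Grey board fixed on the worktop, 245 x 420 x 10 mm. Origin on the worktop under the middle of the tag row; x points from the tags to the bins (away from the robot, turned a little), y left along the row. Tags at y = +140, 0, -140 mm; each tag's white open bin (118 x 72 mm) is straight behind it, centre at x = 124 mm, rim 45 mm above the worktop
- tag_0 (a joint): Tag 0: plate 50 mm wide (board x), 50 mm out from its hinge, 3 mm thick, 6 mm bead at the edge; one face red, one green. Hinged along the board's x, leans 50 degrees either way. 0 = fully left (board +y), red face up; 1.745 rad = fully right (-y), green face up; 0.873 = upright. 40 g, slippery plastic, no spring: once past upright it falls to its rest by itself; under 1 N moves it
- hinge_0 (a point): Middle of the hinge line of tag 0, fixed, 52 mm above the worktop. Axes as the board's. The black foot and cheeks round it reach up 10 mm above this point, 33 mm to either side in x and 20 mm in y; above that only the tag itself stands, from 0 to 50 mm out from this point
- edge_0 (a point): Middle of the free edge of tag 0, 50 mm from the hinge (about 84 mm above the worktop and 38 mm to the side when at rest, 102 mm above the worktop when upright)
- tag_1 (a joint): Tag 1: plate 50 mm wide (board x), 50 mm out from its hinge, 3 mm thick, 6 mm bead at the edge; one face red, one green. Hinged along the board's x, leans 50 degrees either way. 0 = fully left (board +y), red face up; 1.745 rad = fully right (-y), green face up; 0.873 = upright. 40 g, slippery plastic, no spring: once past upright it falls to its rest by itself; under 1 N moves it
- hinge_1 (a point): Middle of the hinge line of tag 1, fixed, 52 mm above the worktop. Axes as the board's. The black foot and cheeks round it reach up 10 mm above this point, 33 mm to either side in x and 20 mm in y; above that only the tag itself stands, from 0 to 50 mm out from this point
- edge_1 (a point): Middle of the free edge of tag 1, 50 mm from the hinge (about 84 mm above the worktop and 38 mm to the side when at rest, 102 mm above the worktop when upright)
- tag_2 (a joint): Tag 2: plate 50 mm wide (board x), 50 mm out from its hinge, 3 mm thick, 6 mm bead at the edge; one face red, one green. Hinged along the board's x, leans 50 degrees either way. 0 = fully left (board +y), red face up; 1.745 rad = fully right (-y), green face up; 0.873 = upright. 40 g, slippery plastic, no spring: once past upright it falls to its rest by itself; under 1 N moves it
- hinge_2 (a point): Middle of the hinge line of tag 2, fixed, 52 mm above the worktop. Axes as the board's. The black foot and cheeks round it reach up 10 mm above this point, 33 mm to either side in x and 20 mm in y; above that only the tag itself stands, from 0 to 50 mm out from this point
- edge_2 (a point): Middle of the free edge of tag 2, 50 mm from the hinge (about 84 mm above the worktop and 38 mm to the side when at rest, 102 mm above the worktop when upright)
- cap_0: Loose blue screw cap, 48 mm across, 22 mm high, lying in one of the bins; origin at the centre of its underside. A bin holds one or two caps in line along the board's x
- cap_1: Loose blue screw cap, 48 mm across, 22 mm high, lying in one of the bins; origin at the centre of its underside. A bin holds one or two caps in line along the board's x
- cap_2: Loose blue screw cap, 48 mm across, 22 mm high, lying in one of the bins; origin at the centre of its underside. A bin holds one or two caps in line along the board's x
- cap_3: Loose blue screw cap, 48 mm across, 22 mm high, lying in one of the bins; origin at the centre of its underside. A bin holds one or two caps in line along the board's x
- cap_4: Loose blue screw cap, 48 mm across, 22 mm high, lying in one of the bins; origin at the centre of its underside. A bin holds one or two caps in line along the board's x
- marker: Loose blue and white marker, 135 x 17 mm, lying right of the board; origin under its middle
- amber: Loose amber dropper bottle, 33 mm across, 102 mm high; origin under its middle
- cup: Loose sample cup, 59 mm across, 61 mm high; origin under its middle
- rack: Loose white tube rack with tubes, 50 x 150 x 101 mm, left of the board; origin under its middle
- flask: Loose clear bottle with a blue cap, 70 mm across, 183 mm high, left of the board; origin under its middle
- dish: Loose petri dish, 64 mm across, 15 mm high, right of the board; origin under its middle
There are look-alikes about, which are no part of the job. What is shaped like the cap_4 but pink or turquoise is not meant.

How it is judged:
By the outcome, as a careful person would: the job done as asked, in the order asked, and still so for the second after the job is handed in, with the robot touching nothing.
It also fails if it takes over 38 s, if anything falls off the work surface, if the arm or the gripper's body presses on something with over 40 N, if the wrist force passes 120 N, or if a joint passes its speed limit or range.

## Robot

A 6-joint arm with a two-finger parallel gripper is mounted at the origin on a cart in front of the work surface, level with it; the furniture and walls round the work are solid. World frame = base frame: x ahead of the robot, y to its left, z up, the work surface at z = 0. Lengths are in mm, angles in rad, forces in N, time in s.
With the tool pointing down it reaches from about 275 to 825 mm from the base axis. Payload 4.9 kg.
Tool frame: the origin (TCP) lies at the very end of the fingers, on their centre line; the grasp point (between the pads) lies 19 mm behind it; z points along the fingers, y is the direction in which the jaws open and shut (so a half turn about z gives the same grasp; the last joint's range is limited). The gripper opens to 85 mm and grips with 20 to 120 N. Pads are 22 mm wide; open, the fingers measure 114 mm over their backs; the gripper's body (76 mm by 85 mm) begins 54 mm behind the grasp point. The pads swing forward as they close: fully open they stand 13 mm farther back than shut.
Start: joints at [-1.473, 0.326, -0.193, 1.052, 0, 1.437], TCP at [126.362, -535.305, 231.281] pointing down, gripper open.
Joint ranges: [-2.65, 2.65], [-0.97, 1.79], [-1.3, 1.35], [-1.93, 2.1], [-1.47, 1.37], [-3.14, 3.14]. Speed limits (rad/s): [2.57, 2.57, 3.14, 3.14, 3.14, 3.14].

## Interface

Orientations are given as [roll, pitch, yaw] about the fixed x, y, z axes, in that order (R = Rz(yaw) Ry(pitch) Rx(roll)).
In Python, from bench import bot, solve_ik, imaging gives the robot as it stands. Calls block until the motion is done:
- bot.move_ptp(position, orientation): joint-space move of the TCP to a pose.
- bot.movel(position, rot=None, max_speed=150, threshold=None): straight line of the TCP; rot=None keeps the orientation; max_speed is the mean speed in mm/s. With threshold (N) it stops when the force on the tool has changed by that much, and returns True; else False.
- bot.move_j(angles): joint-space move.
- bot.grip(opening, effort=None): opening from 0.0 (shut) to 1.0 (fully open); effort is the grip in N (None keeps the last); returns when the fingers have stopped.
- bot.dwell(seconds).
- solve_ik(position, orientation): joint angles nearest the present ones, or None.
- bot.get_state(): the state.
- imaging.capture(name): name is "side" or "top"; returns the picture (400x640x3 uint8, blue, green, red); there is no depth.
- imaging.camera_model(name): a dict with "K" (3x3 intrinsics, pixels), "k1" (the pictures are not rectified: a ray, as slopes to the right and down, at radius r is drawn at 1 + k1 r^2 times it, then the intrinsics apply), "position" and "rotation" of the camera in the world. Camera axes: x right, y up, looking along -z (the intrinsics and any distortion apply to the point x, -y, -z); pixel columns grow to the right and rows downward; lengths in mm; the calibration is good to about 2 mm. A picture is of the moment at which its call begins. camera_model takes no time and is no camera call.
A pose or a line that the arm cannot do raises bot.IKError and nothing moves.
- bot.sign_off(): hands the job in, once; it reports no verdict.
The state is a dict: "t": time; "qpos": joint angles; "joint_velocities": joint speeds; "effort": joint torques, N m; "tcp_pos": TCP position; "orientation": TCP orientation; "contact_force": force on the tool from outside, world axes, zero at the start; "wrist_torque": the same for the moment, N m; "opening": opening from 0.0 (shut) to 1.0 (fully open).
Only numpy, scipy, OpenCV 4.12 (cv2) and the standard library are available. Lean on these libraries where they do the work, as an engineer would, in place of code of your own. Each camera call takes 0.05 s, during which the arm holds its last target. There are 200 camera calls.

## Working session

There is one attempt and no reset: what is moved stays moved. The work goes in short steps, each a Python script; the robot and the scene stay as the last script left them, time stands still between calls to the robot, and variables do not carry over. Pictures are saved under pics/ and viewed, about 8 in all and at most 12, crops included, and the job is handed in when it is done.

```bash
mkdir -p pics
python3 - <<'E'
from bench import bot, imaging
import cv2
for n in("top","side"):
    cv2.imwrite(f"pics/{n}0.png",imaging.capture(n)); print(imaging.camera_model(n))
print(bot.get_state())
E
```

```text
{'K': array([[462.12330401,   0.        , 322.97378146],
       [  0.        , 462.12330401, 196.0348728 ],
       [  0.        ,   0.        ,   1.        ]]), 'k1': 0.01837240737090749, 'position': array([ 268.66232307,   24.60473398, 1310.69956778]), 'rotation': array([ 0.22862512,  0.00654807, -1.57541836])}
{'K': array([[495.31764287,   0.        , 310.1819308 ],
       [  0.        , 495.31764287, 196.57133188],
       [  0.        ,   0.        ,   1.        ]]), 'k1': 0.05397390273010624, 'position': array([ 236.79206737, 1472.24657323,  622.77648214]), 'rotation': array([ 1.2138374 ,  0.01520992, -2.94951599])}
{'t': 0.1, 'qpos': array([-1.47320612e+00,  3.26872322e-01, -1.93448488e-01,  1.05200033e+00,
       -1.38087764e-06,  1.43658736e+00]), 'joint_velocities': array([ 4.03942597e-04, -1.30169467e-03,  3.02640508e-03, -9.45910051e-05,
        4.48469104e-04,  5.09056159e-04]), 'effort': array([ 7.91420825e-04, -4.44236934e+01,  2.63038856e+01,  7.77666253e-03,
       -2.10750472e-04,  4.23149782e-07]), 'tcp_pos': array([ 126.30753771, -534.78491797,  230.59217784]), 'orientation': array([-3.14008136e+00, -2.02661759e-04,  2.31799018e-01]), 'contact_force': array([-0.09634009,  0.05318146,  0.06678369]), 'wrist_torque': array([-0.04152576,  0.01008229, -0.02486455]), 'opening': 1.0051587937780566}
```

View pics/top0.png

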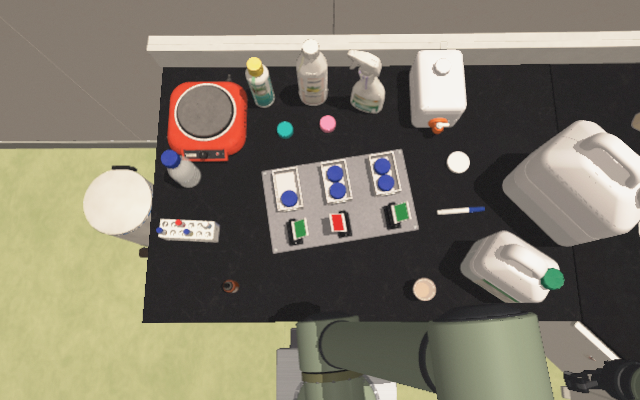

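View pics/side0.png

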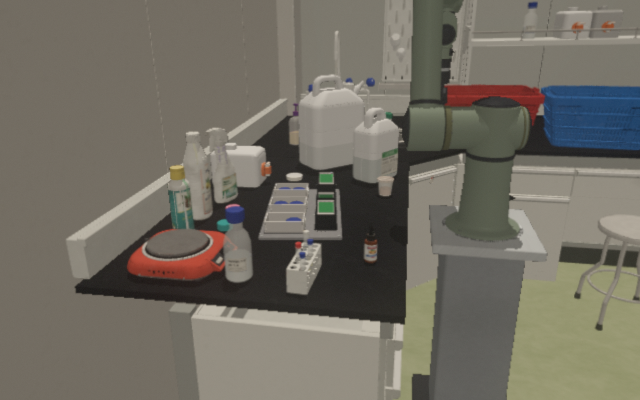

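Run:
```python
import cv2
a=cv2.imread("pics/top0.png")[140:260,250:430]
cv2.imwrite("pics/crop1.png",cv2.resize(a,None,fx=4.4,fy=4.4,interpolation=cv2.INTER_CUBIC))
```

```text
(no output)
```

View pics/crop1.png

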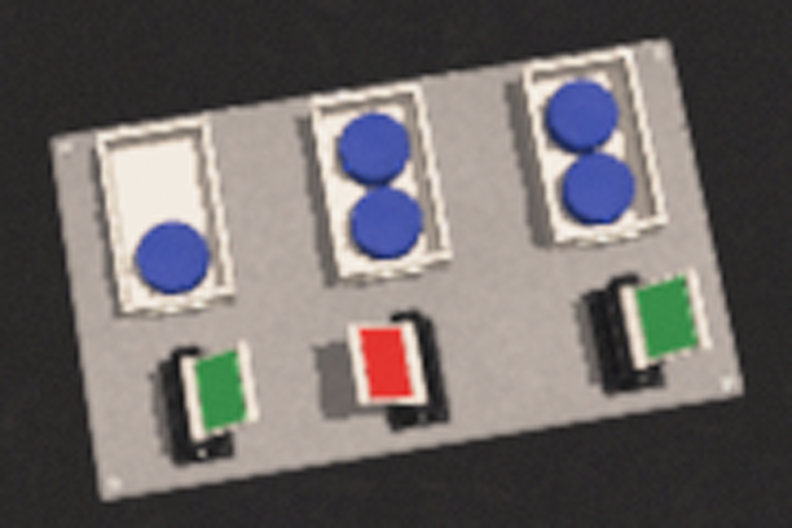

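The crop shows bin 0 (left) holding one cap at (172,257), with its tag green (wrong). Bin 1 has two caps and its tag is red (wrong). Bin 2 has two caps and its tag is green (right). So tag 0 has to go left and tag 1 right.

```bash
cat > h.py <<'E'
import numpy as np
from bench import bot, imaging, solve_ik
from scipy.spatial.transform import Rotation as Ro
from scipy.optimize import least_squares
def project(P,n="top"):
    m=imaging.camera_model(n)
    c=(np.atleast_2d(P)-m["position"])@Ro.from_euler("xyz",m["rotation"]).as_matrix()
    s=np.c_[c[:,0],-c[:,1]]/-c[:,2:]
    s=s*(1+m["k1"]*(s**2).sum(1,keepdims=True))
    return s@m["K"][:2,:2].T+m["K"][:2,2]
def world(p,B): # board -> world
    x,y,a,*_=p; B=np.atleast_2d(B).astype(float)
    return B@Ro.from_euler("z",a).as_matrix().T+[x,y,0]
E
cat > fit.py <<'E'
from h import *
px=lambda L:(np.array(L)+.5)/4.4-.5+[250,140]
corn=px([(52,137),(668,40),(743,393),(103,498)])
bins=px([(97,133),(212,118),(310,98),(420,84),(523,66),(632,48)])
edges=px([(244,343),(258,420),(349,326),(359,402),(690,275),(711,348)])
binB=[(183,y+d,45) for y in(140,0,-140) for d in(36,-36)]
edB=[(x,y,84) for y in(99,41,-181) for x in(25,-25)]
def f(p):
    c=p[3]; cb=[(c+sx*122.5,sy*210,10) for sx,sy in((1,1),(1,-1),(-1,-1),(-1,1))]
    return (project(world(p,np.array(cb+binB+edB)))-np.r_[corn,bins,edges]).ravel()
r=least_squares(f,[450,0,.1,70],loss="soft_l1")
print(r.x); print(f(r.x).reshape(-1,2).round(1).tolist())
np.save("p.npy",r.x)
for y in(140,0,-140): print(world(r.x,[0,y,52]))
for yaw in(r.x[2]+np.pi/2,r.x[2]-np.pi/2):
    for y in(70,137,3): print(solve_ik(world(r.x,[0,y,74])[0],[np.pi,0,yaw]))
E
python3 fit.py
```

```text
[ 4.86903143e+02 -2.47609998e+01  1.54600428e-01  7.51555893e+01]
[[-0.5, -0.4], [0.3, -0.3], [0.3, 0.5], [-0.9, 0.2], [0.1, 0.1], [-1.1, -0.4], [0.1, 0.5], [-0.0, -0.2], [-0.1, 0.2], [-0.2, 0.5], [1.1, -0.6], [0.7, 0.1], [-1.5, -0.1], [-0.8, 0.8], [1.7, -1.3], [0.7, 0.0]]
[[465.34520046 113.56923945  52.        ]]
[[486.90314318 -24.76099985  52.        ]]
[[ 508.4610859  -163.09123915   52.        ]]
[-0.06153523  0.3721595  -0.58744128  0.61119554  0.          1.35466067]
[ 0.07878768  0.37302296 -0.58601226  0.6117611   0.          1.49498358]
[-0.19651157  0.38543011 -0.56537688  0.61998934  0.          1.21968432]
[-0.06153523  0.3721595  -0.58744128  0.61119554  0.         -1.78693198]
[ 0.07878768  0.37302296 -0.58601226  0.6117611   0.         -1.64660908]
[-0.19651157  0.38543011 -0.56537688  0.61998934  0.         -1.92190833]
```

Run:
```python
from h import *
for n,a,b in(("small can cap",(553,279),(375,113)),("big can handle/top",(610,160),(327,80))):
    r=least_squares(lambda P:np.r_[(project(P,"top")-a).ravel(),(project(P,"side")-b).ravel()],[250,-450,250]); print(n,r.x,r.cost)
for px in((462,270),(550,300),(505,232),(505,185)):
  for z in(0,200): print(px,z,least_squares(lambda P:(project([*P,z])-px).ravel(),[250,-450]).x)
for z in(231,330,400,450,500):
  for x,y in((126,-535),(100,-420),(480,45)): print(z,x,y,solve_ik([x,y,z],[np.pi,0,.232]) )
```

```text
small can cap [ 331.9942679  -489.73613745  241.54044835] 43.994197146272256
big can handle/top [ 566.91274622 -583.34314952  356.38368628] 0.41979641121638744
(462, 270) 0 [ 358.95156469 -356.00807533]
(462, 270) 200 [ 345.174305   -297.93026426]
(550, 300) 0 [ 276.88592854 -590.00537617]
(550, 300) 200 [ 275.63108637 -496.22185396]
(505, 232) 0 [ 465.47331995 -485.54277418]
(505, 232) 200 [ 435.44187693 -407.69922855]
(505, 185) 0 [ 603.43350181 -498.48754474]
(505, 185) 200 [ 552.35067749 -418.66875307]
231 126 -535 [-1.47380727  0.32568107 -0.19408198  1.05103328  0.          1.43578538]
231 100 -420 [-1.50836253  0.10676488 -0.47714824  0.98688321  0.          1.40123013]
231 480 45 [-0.05978644  0.20107743 -0.36287672  1.00684217  0.          2.84980621]
330 126 -535 [-1.47380727  0.28182483 -0.00306063  1.28591087  0.          1.43578538]
330 100 -420 [-1.50836253  0.05131763 -0.28251163  1.23696707  0.          1.40123013]
330 480 45 [-0.05978644  0.1496061  -0.17154389  1.24964634  0.          2.84980621]
400 126 -535 [-1.47380727  0.27823395  0.16551359  1.45807597  0.          1.43578538]
400 100 -420 [-1.50836253  0.0412561  -0.11931751  1.41022272  0.          1.40123013]
400 480 45 [-0.05978644  0.14116622 -0.00783934  1.42179076  0.          2.84980621]
450 126 -535 [-1.47380727  0.29149331  0.30830106  1.58760407  0.          1.43578538]
450 100 -420 [-1.50836253  0.04859531  0.01255548  1.5347565   0.          1.40123013]
450 480 45 [-0.05978644  0.1498729   0.12671812  1.54764155  0.          2.84980621]
500 126 -535 [-1.47380727  0.3211311   0.47779786  1.72746309  0.          1.43578538]
500 100 -420 [-1.50836253  0.06870762  0.16051479  1.66260349  0.          1.40123013]
500 480 45 [-0.05978644  0.17227793  0.2805171   1.67903549  0.          2.84980621]
```

```bash
cat >> h.py <<'E'
def B(y,z): return world(np.load("p.npy"),[0,y,z])[0]
E
python3 - <<'E'
from h import *
import cv2
p=np.load("p.npy"); rot=[np.pi,0,p[2]+np.pi/2]
s=bot.get_state
bot.movel([126,-500,370],max_speed=250)
bot.move_ptp(B(70,370),rot)
bot.grip(0.0); print(s()["t"],s()["tcp_pos"],s()["opening"])
bot.movel(B(70,150),max_speed=200)
print("hit",bot.movel(B(70,74),max_speed=80,threshold=4),s()["t"],s()["contact_force"])
im=[imaging.capture(n) for n in("top","side")]
cv2.imwrite("pics/c2.png",np.hstack([cv2.resize(im[0][140:260,250:430],None,fx=2.2,fy=2.2,interpolation=2),cv2.resize(im[1][160:260,250:400],None,fx=2.64,fy=2.64,interpolation=2)]))
E
```

```text
3.9 [476.12242454  44.45195786 370.00487083] 0.00043278676518943677
hit False 6.25 [0.02904084 0.41142831 0.01391646]
```

View pics/c2.png

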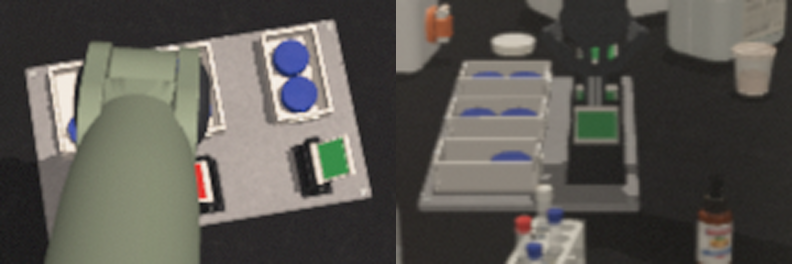

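The fingers are down in the gap behind tag 0 (green face at (597,125) in the side crop) and touch nothing. I'll push tag 0 left, then tag 1 right.

Run:
```python
from h import *
import cv2
s=bot.get_state
def push(y0,y1):
    print("hit",bot.movel(B(y1,74),max_speed=50,threshold=6),s()["t"].round(2) if hasattr(s()["t"],'round') else s()["t"],s()["tcp_pos"].round(1),B(y1,74).round(1),s()["contact_force"].round(2))
push(70,137); bot.movel(B(134,74),max_speed=40)
bot.movel(B(132,135),max_speed=120)
a=imaging.capture("side")
bot.movel(B(72,135),max_speed=150)
print(bot.movel(B(72,74),max_speed=100,threshold=4))
push(72,3); bot.movel(B(6,74),max_speed=40)
bot.movel(B(8,135),max_speed=120)
b=imaging.capture("side"); print(s()["t"])
cv2.imwrite("pics/c3.png",np.hstack([cv2.resize(i[160:260,250:400],None,fx=2.64,fy=2.64,interpolation=2) for i in(a,b)]))
```

```text
hit False 7.8417 [465.9 110.4  74. ] [465.8 110.6  74. ] [-0.23 -0.27 -0.38]
False
hit False 11.6417 [486.4 -21.5  74. ] [486.4 -21.8  74. ] [0.7  0.49 0.05]
12.6
```

View pics/c3.png

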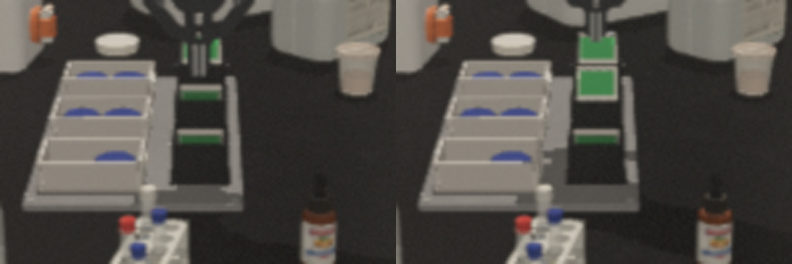

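The side view shows tag 0 leaning left, with its green underside at (597,137), and tags 1 and 2 with green up. I'll retreat the arm and check from the top.

Run:
```python
from h import *
import cv2
s=bot.get_state
bot.movel(B(8,370),max_speed=250)
bot.move_ptp([126,-500,370],[np.pi,0,.232])
a=imaging.capture("top"); print(s()["t"])
cv2.imwrite("pics/c4.png",a)
cv2.imwrite("pics/c5.png",cv2.resize(a[100:310,150:520],None,fx=2.1,fy=2.1,interpolation=2))
d=cv2.absdiff(a,cv2.imread("pics/top0.png")).max(2); d[310:]=0
n,l,st,c=cv2.connectedComponentsWithStats((d>50).astype("uint8")); print([x.tolist() for x in st[1:] if x[4]>8])
```

```text
15.9
[[344, 211, 13, 20, 180], [356, 210, 2, 9, 9], [321, 213, 23, 22, 346], [278, 221, 16, 19, 224], [294, 220, 12, 20, 168], [358, 220, 2, 7, 9], [273, 227, 13, 16, 87]]
```

View pics/c5.png

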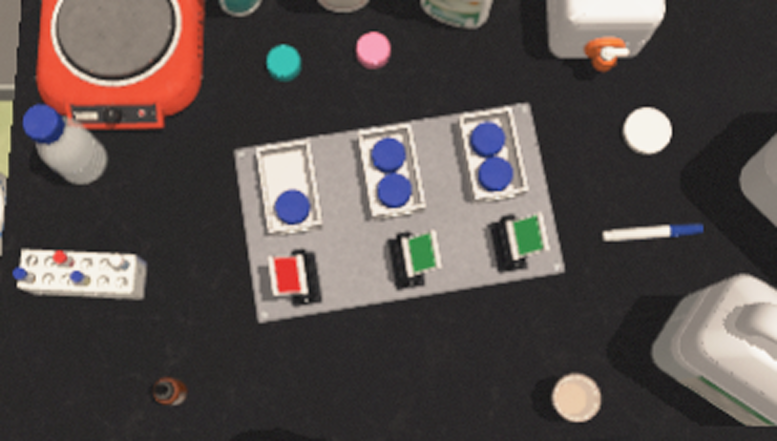

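Tag 0 is red up, leaning left at (289,274). Tags 1 and 2 are green up at (422,252) and (528,236). Comparing with the first picture, only the two pushed tags changed.

```bash
python3 -c "
from bench import bot
print(bot.get_state()['contact_force']); bot.sign_off()"
```

```text
[ 0.18905116 -0.00667964 -0.4410217 ]
the job is handed in; nothing more can be done
```

The tags are set as asked and the job is handed in at about 16 s on the robot clock, against the 38 s limit.

- **Tag 0** (bin with one cap): pushed left with the shut fingertips, now red face up.
- **Tag 1** (bin with two caps): pushed right, now green face up.
- **Tag 2** (bin with two caps): already green, so I left it alone.

The last top view showed red, green, green. Compared with the first picture, only the two pushed tags had changed over the bench area I compared (I left out the strip nearest the robot). The force stop, set at 6 N for the pushes, never tripped. The arm was parked clear of everything before handing in, and no check failed or disagreed.

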